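Walk the tall solvent tin into its taped place

TASK

Walk the tall flat tin on the garage bench into the masking-tape frame just beyond it (on the side away from the robot), without ever lifting it clear of the bench: tip it sideways onto one narrow end and swing the raised end forward into the frame, then tip it the other way onto that end and swing the other end in. Leave it standing upright inside the frame, square to it, and let go.

Things in the scene. Friction and masses are not known exactly. Their poses are not given: they have to be found in the camera images.
- tin: Tall flat steel tin: 56 mm thick (x), 120 wide (y), 170 high (z), 0.65-0.9 kg, centre of mass mid-height. Origin: centre of underside. On top a black cap at y=+32 (22 high) and a wire handle at y=-32 (15 high). Grip from above across its thickness, mid-width near the top. Starts upright, 38-50 mm nearer the robot than the frame's centre, within 5 degrees of its yaw. The 105 mm high tin is not it.
- left_foot (a point): Middle of the tin's lower left edge, where its underside meets its left narrow end: at y = +60 mm in the tin's frame, z = 0.
- right_foot (a point): Middle of the tin's lower right edge: at y = -60 mm in the tin's frame, z = 0.
- spot: The marked place: a rectangle of pale masking tape flat on the bench (no height), inside 70 mm (x) by 134 mm (y), tape 10 mm wide. Fixed. Origin: its centre; x points away from the robot (the way to walk), y to the left along its long sides. Its near tape starts partly under the tin. The tin's finished pose is that of this frame.

How it is judged (in metres and radians):
On the way, in this order (a step that is already met when the one before it is completed fails the run):
1. one narrow end of the tin, raised at least 12 mm while the tin stands on the other, has been swung to within 20 mm of its place in the frame (along the frame's x), the other end still further back (((height (world z) of left_foot above 0.012 m and height (world z) of right_foot below 0.01 m and x of left_foot in the frame of spot above -0.02 m and x of right_foot in the frame of spot below -0.02 m) or (height (world z) of right_foot above 0.012 m and height (world z) of left_foot below 0.01 m and x of right_foot in the frame of spot above -0.02 m and x of left_foot in the frame of spot below -0.02 m))), for 0.1 s.
2. the tin is tipped the other way: it stands on the end that is in place and the end that is further back is raised at least 12 mm (((height (world z) of left_foot below 0.01 m and height (world z) of right_foot above 0.012 m and x of left_foot in the frame of spot above -0.02 m and x of right_foot in the frame of spot below -0.02 m) or (height (world z) of right_foot below 0.01 m and height (world z) of left_foot above 0.012 m and x of right_foot in the frame of spot above -0.02 m and x of left_foot in the frame of spot below -0.02 m))), for 0.1 s.
3. with the second end still raised at least 12 mm and the first on the bench, both ends are within 20 mm of their places along the frame's x (((height (world z) of left_foot below 0.01 m and height (world z) of right_foot above 0.012 m and x of each of left_foot, right_foot in the frame of spot above -0.02 m) or (height (world z) of right_foot below 0.01 m and height (world z) of left_foot above 0.012 m and x of each of right_foot, left_foot in the frame of spot above -0.02 m))), for 0.1 s.
At the end, for the whole second after the job is handed in: The tall tin stands upright on the bench at rest and released, its centre within 18 mm of the frame's centre and square to the frame within 10 degrees (horizontal distance between tin and spot below 0.018 m and angle between the x axis of tin and the x axis of spot, either way round below 0.175 rad and angle between tin's own z axis and vertical below 0.05 rad and height (world z) of tin below 0.006 m and linear speed of tin below 0.02 m/s and contact force between the fingers and tin below 0.1 N); the robot touches nothing.
It fails at once if the tin is lifted clear of the bench (both ends more than 15 mm up) (height (world z) of each of left_foot, right_foot above 0.015 m).
It fails at once if the tin is toppled (leans more than 40 degrees) (angle between tin's own z axis and vertical above 0.7 rad).
It also fails if it takes over 38 s, if anything falls off the work surface, if the arm or the gripper's body presses on something with over 40 N, if the wrist force passes 120 N, or if a joint passes its speed limit or range.

ROBOT

A 6-joint arm with a two-finger parallel gripper is mounted at the origin on the work surface. World frame = base frame: x ahead of the robot, y to its left, z up, the work surface at z = 0. Lengths are in m, angles in degrees, forces in N, time in s.
With the tool pointing down it reaches from about 0.4 to 0.825 m from the base axis. Payload 7 kg.
Tool frame: the origin (TCP) lies on the centre line of the jaws, within the pads' length; the fingertips stand 19 mm ahead of it and the grasp point (between the pads) is the TCP; z points along the fingers, y is the line along which they close (so a half turn about z gives the same grasp; the last joint's range is limited). The gripper opens to 88 mm and grips with 3 to 60 N. Pads are 19 mm wide; open, the fingers measure 130 mm over their backs; the gripper's body (78 mm by 193 mm) begins 47 mm behind the grasp point.
Start: joints at [80.105, 20.546, 0.682, 0, -70.136, -16.507], TCP at [0.3, 0.605, 0.246] pointing down, gripper open.
Joint ranges: [-176.03, 176.03], [-82.01, 121.73], [-58.28, 71.71], [-173.87, 95.51], [-174.79, -0.11], [-173.66, 173.66]. Speed limits (degrees/s): [136.94, 136.94, 172.46, 180, 180, 180].

INTERFACE

Orientations are given as [roll, pitch, yaw] about the fixed x, y, z axes, in that order (R = Rz(yaw) Ry(pitch) Rx(roll)).
In Python, from plant import get_state, capture, close_job gives the robot as it stands.
- The arm moves only by the tool apply_moves, never from a script. Its argument "targets" is a list of rows, each a list of 7 numbers: the opening, from 0 (shut) to 1 (fully open), then the shift along the tool's x, y, z normalised to -1 to 1, where 1 is 1000 mm, then the turn, a rotation vector about the tool's x, y, z normalised to -1 to 1, where 1 is 90 degrees. In form: [[claw, tx, ty, tz, ax, ay, az], ...]. A call has 1 to 20 rows; each row shifts and turns the commanded pose from where the row before left it, along the tool's axes as they then stand; what a row does not reach is not made up. A row lasts 1/12 s, in which the tool goes at most 41.7 mm and 7.16 degrees, less where a joint would pass 70% of its speed; a pose out of reach is approached as far as the arm can. A call with a number of a shift or a turn outside -1 to 1 is refused whole. A call with a gripper value outside its range is refused whole. The fingers move at their own pace and stop on an object; "newtons" is the grip in N (left out, the last holds). Time passes only in rows, so rows that do not move let the fingers close. It gives the time, the measured TCP pose, the force, the opening and the grip force at its end, in the units of the state.
- get_state(): the state, without advancing time (a new reading comes with each control period).
- capture(name): name is "scene" or "top" or "wrist"; returns a dict with "frame" (480x640x3 uint8, red, green, blue), "range_z" (480x640 float32, m along the optical axis (not along the pixel's ray), 0 where there is no reading), "camera_matrix" (3x3 intrinsics, pixels), "k1" (the pictures are not rectified: a ray, as slopes to the right and down, at radius r is drawn at 1 + k1 r^2 times it, then the intrinsics apply), "T" (4x4, takes a point from camera to world coordinates). Camera axes: x right, y down, z forward; pixel columns grow to the right and rows downward; lengths in m; the calibration is good to about 2 mm. A picture is of the moment at which its call begins.
- close_job(): hands the job in; it is judged then, once.
The state is a dict: "time_s": time; "joints": joint angles; "qd": joint speeds; "joint_torque": joint torques, N m; "tcp_pos": TCP position; "eef_rot": TCP orientation; "contact_force": force on the tool from outside, world axes, zero at the start; "moment": the same for the moment, N m; "gripper_width": finger opening in m; "gripper_force": force on a finger pad.
Only numpy, scipy, OpenCV 4.12 (cv2) and the standard library are available. Lean on these libraries where they do the work, as an engineer would, in place of code of your own. Each camera call takes 0.05 s, during which the arm holds its last target. There are 200 camera calls.

## Working session

There is one attempt and no reset: what is moved stays moved. The work goes in short steps, Python scripts to look and compute and a tool call to move; the robot and the scene stay as the last step left them, time stands still between calls to the robot, and variables do not carry over. Pictures are saved under pics/ and viewed, at most 10 in all, crops included, and the job is handed in when it is done.

Besides the shell and the picture viewer there is one more tool, called after "Call:" by a JSON object that holds its "method" and its "body". apply_moves: Moves the arm, as the interface text tells. Scaled input: -1 to 1 covers 1000 mm each way for a shift and 90 degrees each way for a turn. Its arguments: {"type":"object","properties":{"targets":{"type":"array","items":{"type":"array","items":{"type":"number"}}},"newtons":{"type":"number"}},"required":["targets"]}

```bash
mkdir -p pics; ls; python3 - <<'E'
from plant import get_state, capture
import cv2,numpy as np
s=get_state();print(s)
for n in("top","scene"):
    c=capture(n);np.savez(f"{n}0.npz",**c);cv2.imwrite(f"pics/{n}0.png",c["frame"][:,:,::-1]);print(n,c["camera_matrix"],c["k1"],c["T"])
E
```

```text
pics
{'time_s': 0.0, 'joints': array([ 8.01060538e+01,  2.05924946e+01,  6.33742631e-01, -2.05543292e-02,
       -7.01371885e+01, -1.65067499e+01]), 'qd': array([ 0.00204354,  0.02353924,  0.12510575,  0.02517735, -0.11416275,
       -0.03738105]), 'joint_torque': array([ 1.85792938e-03, -5.82717919e+01,  2.93053794e+01,  6.99704424e+00,
        6.73410657e-03, -1.72020459e-04]), 'tcp_pos': array([0.29995164, 0.60417137, 0.24460912]), 'eef_rot': array([ 1.79902523e+02, -8.73615658e-03, -2.64076885e+01]), 'contact_force': array([-1.40734828, -0.96641183,  0.37458686]), 'moment': array([0.01128866, 0.01802898, 0.06437014]), 'gripper_force': 0.0, 'gripper_width': 0.08734540308958638}
top [[466.5592633    0.         321.0949303 ]
 [  0.         466.5592633  235.60441128]
 [  0.           0.           1.        ]] 0.0162156331589032 [[-0.02506234 -0.9772859   0.21043799  0.41923307]
 [-0.99966058  0.02300223 -0.01223202  0.00176004]
 [ 0.00711364 -0.21067312 -0.97753068  0.71040255]
 [ 0.          0.          0.          1.        ]]
scene [[435.04063983   0.         321.14278883]
 [  0.         435.04063983 236.60402045]
 [  0.           0.           1.        ]] -0.05502430932583304 [[ 0.76788498  0.50566799 -0.39325887  0.8265145 ]
 [ 0.64056581 -0.61121295  0.4648593  -0.32965001]
 [-0.00530045 -0.60886666 -0.79325487  0.54009523]
 [ 0.          0.          0.          1.        ]]
```

View pics/top0.png

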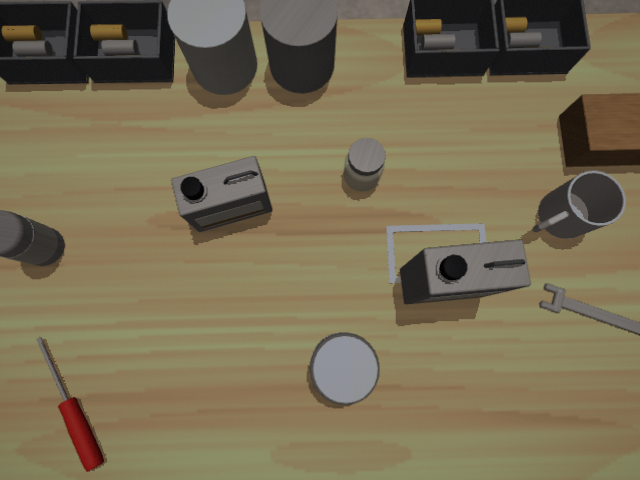

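View pics/scene0.png

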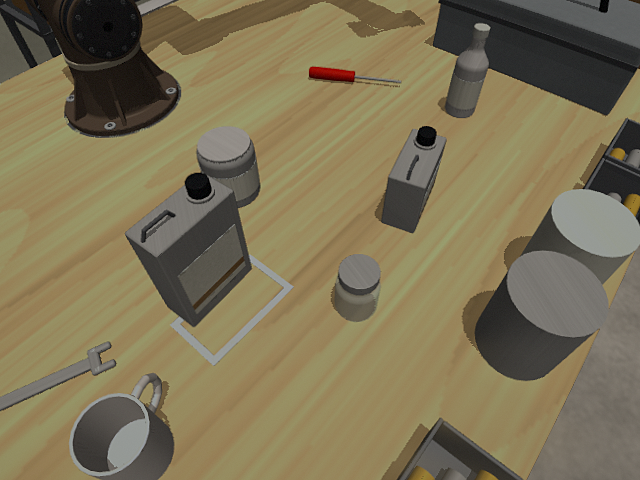

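Top view: the tall tin's top face is at about (428–528, 242–295). The frame's far tape runs (388,227)–(484,226) and its left tape goes down to (390,282). The scene view confirms this, with the frame's far corners at (213,360) and (290,287).

```bash
cat > h.py <<'E'
import numpy as np,cv2
def cloud(c):
    K=c["camera_matrix"];k=float(c["k1"]);d=c["range_z"]
    v,u=np.mgrid[:480,:640]
    p=cv2.undistortPoints(np.stack([u,v],-1).reshape(-1,1,2).astype(float),K,np.array([k,0,0,0.])).reshape(480,640,2)
    ray=np.dstack([p,np.ones((480,640))]); T=c["T"]
    P=(ray*d[...,None])@T[:3,:3].T+T[:3,3]
    r=ray@T[:3,:3].T; G=T[:3,3]+r*(-T[2,3]/r[...,2:])   # ray on z=0
    return P,G,d>0
def rect(xy):
    (c,s,a)=cv2.minAreaRect((xy*1000).astype(np.float32)); return np.array(c),s,a
def tin(c,lo=.163,hi=.176):
    P,G,ok=cloud(c); m=ok&(P[...,2]>lo)&(P[...,2]<hi)&(abs(P[...,0]-.42)<.13)&(abs(P[...,1]+.14)<.15)
    n,l,st,_=cv2.connectedComponentsWithStats(m.astype(np.uint8)); i=1+np.argmax(st[1:,4]); return P[l==i]
def frame(c):
    P,G,ok=cloud(c); f=c["frame"].astype(int)
    m=(f.min(2)>140)&(f.max(2)-f.min(2)<35)&(abs(P[...,2])<.008)&(abs(G[...,0]-.42)<.15)&(abs(G[...,1]+.13)<.15)
    n,l,st,_=cv2.connectedComponentsWithStats(m.astype(np.uint8)); i=1+np.argmax(st[1:,4]); return G[l==i],P[l==i]
E
python3 - <<'E'
from h import *
for n in("top","scene"):
    c=dict(np.load(f"{n}0.npz")); t=tin(c); print(n,len(t),rect(t[:,:2]),np.median(t[:,2]))
    g,p=frame(c);print(len(g),rect(g[:,:2]),cv2.boxPoints(cv2.minAreaRect((g[:,:2]*1000).astype(np.float32))),np.median(p[:,2]))
E
```

```text
top 4104 (array([ 494.89233398, -185.96061707]), (56.182037353515625, 119.32852935791016), 4.0955681800842285) 0.16943565842324204
247 (array([ 533.19927979, -113.85814667]), (72.05609893798828, 10.558754920959473), 1.7975029945373535) [[ 497.02338  -109.711464]
 [ 497.35455  -120.26502 ]
 [ 569.3752   -118.00483 ]
 [ 569.044    -107.45127 ]] 0.0002675062380009807
scene 3520 (array([ 495.55963135, -186.14819336]), (57.91450500488281, 120.24339294433594), 3.675243854522705) 0.1698664238104137
373 (array([ 533.0057373, -254.0335083]), (15.788592338562012, 73.954345703125), 88.47200012207031) [[ 495.8312  -260.939  ]
 [ 569.7593  -262.911  ]
 [ 570.1803  -247.12802]
 [ 496.2522  -245.156  ]] 0.0006243998776900295
```

```bash
sed -i 's/G\[...,0\]-.42)<.15/G[...,0]-.54)<.1/; s/G\[...,1\]+.13)<.15/G[...,1]+.186)<.12/; s/P\[...,0\]-.42)<.13/P[...,0]-.52)<.13/;s/P\[...,1\]+.14)<.15/P[...,1]+.186)<.15/' h.py
python3 - <<'E'
from h import *
for n in("top","scene"):
    c=dict(np.load(f"{n}0.npz")); 
    t=tin(c); print(n,cv2.boxPoints(cv2.minAreaRect((t[:,:2]*1000).astype(np.float32))))
    g,p=frame(c);r=cv2.minAreaRect((g[:,:2]*1000).astype(np.float32));print(len(g),r,cv2.boxPoints(r))
    far=g[g[:,0]>.575]; 
    print(np.polyfit(far[:,1],far[:,0],1), far.mean(0),far[:,1].min(),far[:,1].max())
c=dict(np.load("top0.npz"));P,G,ok=cloud(c)
# obstacles heights near
for x in np.arange(.38,.70,.03): print(round(x,2),[int(1000*np.nanmax(np.r_[0,P[ok&(abs(P[...,0]-x)<.015)&(abs(P[...,1]-y)<.015)][:,2]])) for y in np.arange(.03,-.40,-.03)])
E
```

```text
top [[ 462.61182  -128.45499 ]
 [ 471.13428  -247.47879 ]
 [ 527.17285  -243.46625 ]
 [ 518.6504   -124.442444]]
876 ((541.6019287109375, -185.94598388671875), (88.69613647460938, 153.1285858154297), 0.05205131694674492) [[ 497.1843  -109.42201]
 [ 497.32346 -262.55054]
 [ 586.01953 -262.46997]
 [ 585.8804  -109.34143]]
[5.01678183e-04 5.81420611e-01] [ 0.58132689 -0.18682127  0.        ] -0.2624740450128547 -0.11014803049132209
scene [[ 462.80804 -128.00633]
 [ 470.5158  -248.00243]
 [ 528.3112  -244.29005]
 [ 520.60345 -124.29396]]
1351 ((541.1253662109375, -185.06686401367188), (153.57327270507812, 89.46385192871094), 89.6476058959961) [[ 495.92203 -261.57693]
 [ 585.38416 -262.12717]
 [ 586.32874 -108.55679]
 [ 496.86658 -108.00656]]
[0.00299575 0.58156695] [ 0.58100025 -0.18916555  0.        ] -0.2616626959813363 -0.10852800657204414
0.38 [2, 107, 107, 107, 95, 2, 3, 3, 3, 3, 2, 3, 3, 2, 2]
0.41 [3, 106, 107, 107, 2, 2, 2, 2, 2, 3, 2, 3, 2, 3, 2]
0.44 [2, 3, 2, 2, 2, 2, 3, 2, 2, 2, 2, 2, 7, 9, 9]
0.47 [2, 3, 2, 2, 3, 171, 193, 174, 171, 172, 2, 2, 10, 10, 9]
0.5 [2, 2, 2, 2, 2, 172, 194, 192, 186, 186, 0, 0, 8, 8, 2]
0.53 [3, 2, 2, 4, 2, 170, 172, 172, 171, 171, 0, 0, 3, 2, 2]
0.56 [2, 2, 3, 3, 2, 3, 2, 3, 3, 3, 3, 2, 79, 92, 91]
0.59 [3, 3, 4, 3, 3, 4, 3, 3, 4, 3, 3, 2, 80, 92, 0]
0.62 [3, 3, 3, 3, 3, 2, 2, 3, 2, 2, 2, 2, 3, 92, 92]
0.65 [2, 3, 4, 87, 87, 3, 2, 2, 3, 2, 2, 3, 3, 3, 91]
0.68 [3, 3, 54, 87, 87, 3, 4, 2, 3, 4, 2, 3, 4, 2, 71]
```

```bash
cat > plan.py <<'E'
import numpy as np
from scipy.spatial.transform import Rotation as R
D=R.from_euler('x',180,degrees=True)
def rot(yaw,tilt=0):   # tin yaw (tool yaw = tin yaw-90), tilt about tin x (+ raises left end)
    return R.from_euler('z',yaw,degrees=True)*R.from_euler('x',tilt,degrees=True)*R.from_euler('z',-90,degrees=True)*D
def rows(p0,R0,way,claw,nd=4):
    """way: list of (pos,Rot) one per row; errors of rounding carried"""
    p,q=np.array(p0,float),R0
    out=[]
    for P,Q in way:
        s=np.round(q.inv().apply(np.array(P)-p),nd); w=np.round((q.inv()*Q).as_rotvec(degrees=True)/90,nd)
        out.append([claw,*[float(a)+0. for a in s],*[float(a)+0. for a in w]])
        p=p+q.apply(s); q=q*R.from_rotvec(w*90,degrees=True)
    print("[" + ",".join("["+",".join(f"{a:g}" for a in r)+"]" for r in out)+"]"); return p,q
def lerp(pA,RA,pB,RB,n):
    w=(RA.inv()*RB).as_rotvec(); return [(np.array(pA)+(np.array(pB)-pA)*k/n, RA*R.from_rotvec(w*k/n)) for k in range(1,n+1)]
E
python3 - <<'E'
from plan import *
R0=R.from_euler('xyz',[180,0,-26.4],degrees=True);p0=[.3,.604,.245]
L=lerp(p0,R0,[.495,-.186,.26],rot(4),28)
p,q=rows(p0,R0,L[:20],1,3);print();p,q=rows(p,q,L[20:],1,3);print(p,q.as_euler('xyz',degrees=True))
E
```

```text
[[1,0.019,0.022,-0.001,0,0,0.024],[1,0.019,0.022,0,0,0,0.023],[1,0.021,0.02,-0.001,0,0,0.024],[1,0.021,0.02,0,0,0,0.024],[1,0.022,0.019,-0.001,0,0,0.023],[1,0.022,0.019,0,0,0,0.024],[1,0.024,0.017,-0.001,0,0,0.024],[1,0.023,0.017,0,0,0,0.023],[1,0.025,0.016,-0.001,0,0,0.024],[1,0.025,0.014,0,0,0,0.024],[1,0.025,0.014,-0.001,0,0,0.023],[1,0.027,0.013,0,0,0,0.024],[1,0.026,0.012,-0.001,0,0,0.023],[1,0.027,0.011,0,0,0,0.024],[1,0.027,0.01,-0.001,0,0,0.024],[1,0.028,0.009,-0.001,0,0,0.023],[1,0.028,0.008,0,0,0,0.024],[1,0.028,0.006,-0.001,0,0,0.024],[1,0.029,0.006,0,0,0,0.023],[1,0.028,0.005,-0.001,0,0,0.024]]

[[1,0.029,0.003,0,0,0,0.024],[1,0.029,0.003,-0.001,0,0,0.023],[1,0.029,0.001,0,0,0,0.024],[1,0.029,0.001,-0.001,0,0,0.024],[1,0.029,-0.001,0,0,0,0.023],[1,0.029,-0.002,-0.001,0,0,0.024],[1,0.029,-0.002,0,0,0,0.024],[1,0.029,-0.004,-0.001,0,0,0.023]]
[ 0.4945731  -0.18608589  0.26      ] [180.     0.   -85.98]
```

Call:
{"method": "apply_moves", "body": {"targets": [[1,0.019,0.022,-0.001,0,0,0.024],[1,0.019,0.022,0,0,0,0.023],[1,0.021,0.02,-0.001,0,0,0.024],[1,0.021,0.02,0,0,0,0.024],[1,0.022,0.019,-0.001,0,0,0.023],[1,0.022,0.019,0,0,0,0.024],[1,0.024,0.017,-0.001,0,0,0.024],[1,0.023,0.017,0,0,0,0.023],[1,0.025,0.016,-0.001,0,0,0.024],[1,0.025,0.014,0,0,0,0.024],[1,0.025,0.014,-0.001,0,0,0.023],[1,0.027,0.013,0,0,0,0.024],[1,0.026,0.012,-0.001,0,0,0.023],[1,0.027,0.011,0,0,0,0.024],[1,0.027,0.01,-0.001,0,0,0.024],[1,0.028,0.009,-0.001,0,0,0.023],[1,0.028,0.008,0,0,0,0.024],[1,0.028,0.006,-0.001,0,0,0.024],[1,0.029,0.006,0,0,0,0.023],[1,0.028,0.005,-0.001,0,0,0.024]]}}

```text
time_s: 1.77
tcp_pos: [0.4389, 0.039, 0.2564]
eef_rot: [180.0, 0.0, -69.1]
contact_force: [1.3, 0.5, -0.3]
gripper_width: 0.0876
gripper_force: 0.0
```

Call:
{"method": "apply_moves", "body": {"targets": [[1,0.029,0.003,0,0,0,0.024],[1,0.029,0.003,-0.001,0,0,0.023],[1,0.029,0.001,0,0,0,0.024],[1,0.029,0.001,-0.001,0,0,0.024],[1,0.029,-0.001,0,0,0,0.023],[1,0.029,-0.002,-0.001,0,0,0.024],[1,0.029,-0.002,0,0,0,0.024],[1,0.029,-0.004,-0.001,0,0,0.023],[1,0,0,0,0,0,0],[1,0,0,0,0,0,0],[1,0,0,0,0,0,0]]}}

```text
time_s: 2.68
tcp_pos: [0.4943, -0.1855, 0.2601]
eef_rot: [179.9, 0.0, -86.0]
contact_force: [0.5, 0.3, -0.8]
gripper_width: 0.0876
gripper_force: 0.0
```

Call:
{"method": "apply_moves", "body": {"targets": [[1,0,-0.001,0.02,0,0,0],[1,0,0,0.02,0,0,0],[1,0,0,0.02,0,0,0],[1,0,0,0.02,0,0,0],[1,0,0,0.015,0,0,0],[1,0,0,0.01,0,0,0],[1,0,0,0,0,0,0],[1,0,0,0,0,0,0],[0,0,0,0,0,0,0],[0,0,0,0,0,0,0],[0,0,0,0,0,0,0],[0,0,0,0,0,0,0],[0,0,0,0,0,0,0],[0,0,0,0,0,0,0],[0,0,0,0,0,0,0]], "newtons": 40}}

```text
time_s: 3.93
tcp_pos: [0.4954, -0.1856, 0.1558]
eef_rot: [180.0, -0.0, -86.0]
contact_force: [-2.1, 0.3, 3.9]
gripper_width: 0.0555
gripper_force: 40.0
```

```bash
cat >> plan.py <<'E'
def tinpose(side,foot,yaw,tilt):  # side +1: stands on left foot
    q=R.from_euler('ZX',[yaw,tilt],degrees=True); return np.array(foot)-q.apply([0,.06*side,0]),q
class G:
    def __init__(s,tin,tcp,Rt): s.g=tin[1].inv().apply(np.array(tcp)-tin[0]); s.r=tin[1].inv()*Rt
    def tcp(s,tin): return tin[0]+tin[1].apply(s.g),tin[1]*s.r
def seg(side,a,b,n):  # a,b=(foot,yaw,tilt)
    A=np.r_[a[0],a[1],a[2]];B=np.r_[b[0],b[1],b[2]]
    return [tinpose(side,v[:3],v[3],v[4]) for v in (A+(B-A)*k/n for k in range(1,n+1))]
E
python3 - <<'E'
from plan import *
o=np.array([.495,-.186,0]);y0=4
q0=R.from_euler('z',y0,degrees=True); f=o+q0.apply([0,-.06,0]); print("rf",f)
p=[.4954,-.1856,.1557];r=rot(4)
g=G((o,q0),p,r)
f2=np.array([f[0],-.238,0]); yaw2=-np.degrees(np.arcsin((.5425-f[0])/.12));print(yaw2)
p,q=rows(p,r,[g.tcp(t) for t in seg(-1,(f,y0,0),(f,y0,11),6)],0,3)
p,q=rows(p,q,[g.tcp(t) for t in seg(-1,(f,y0,11),(f2,yaw2,11),12)],0,3)
print(p,q.as_euler('xyz',degrees=True))
E
```

```text
rf [ 0.49918539 -0.24585384  0.        ]
-21.15886335204031
[[0,0.005,0,-0.002,0,-0.02,0],[0,0.005,0,-0.002,0,-0.021,0],[0,0.005,0,-0.002,0,-0.02,0],[0,0.005,0,-0.001,0,-0.02,0],[0,0.005,0,-0.002,0,-0.021,0],[0,0.005,0,-0.002,0,-0.02,0]]
[[0,-0.001,-0.001,0,0.004,0,0.023],[0,0,-0.001,0,0.005,0,0.023],[0,-0.001,-0.001,0,0.004,0,0.023],[0,0,-0.001,0,0.005,0,0.022],[0,-0.001,-0.001,0,0.004,0,0.023],[0,-0.001,-0.001,0.001,0.005,0,0.023],[0,0,-0.001,0,0.004,0,0.023],[0,-0.001,-0.001,0,0.004,0,0.023],[0,0,-0.001,0,0.005,0,0.023],[0,-0.001,-0.001,0,0.004,0,0.023],[0,-0.001,-0.001,0,0.005,0,0.023],[0,0,-0.001,0,0.004,0,0.022]]
[ 0.5102064  -0.21084905  0.16460911] [ 179.98625456   10.9767257  -111.11970822]
```

Call:
{"method": "apply_moves", "body": {"targets": [[0,0.005,0,-0.002,0,-0.02,0],[0,0.005,0,-0.002,0,-0.021,0],[0,0.005,0,-0.002,0,-0.02,0],[0,0.005,0,-0.001,0,-0.02,0],[0,0.005,0,-0.002,0,-0.021,0],[0,0.005,0,-0.002,0,-0.02,0],[0,0,0,0,0,0,0],[0,0,0,0,0,0,0]]}}

```text
time_s: 4.6
tcp_pos: [0.4976, -0.2163, 0.164]
eef_rot: [180.0, 11.0, -86.1]
contact_force: [-2.0, 3.3, 3.2]
gripper_width: 0.0561
gripper_force: 40.0
```

```bash
python3 - <<'E'
from plant import get_state, capture
import cv2
s=get_state();print(s["tcp_pos"],s["eef_rot"],s["contact_force"],s["moment"])
c=capture("scene");cv2.imwrite("pics/s1.png",c["frame"][:,:,::-1])
E
```

```text
[ 0.49760831 -0.21632022  0.16400277] [179.96070978  11.02010443 -86.09065209] [-1.97968764  3.33857104  3.22744697] [0.75352135 0.56662389 0.07876819]
```

View pics/s1.png

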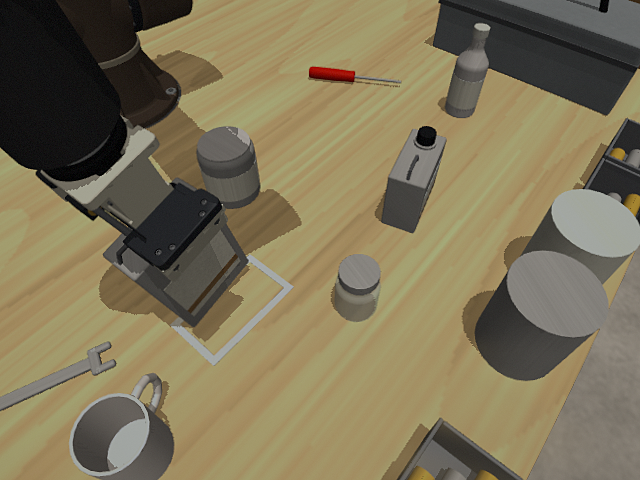

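The tin is leaning on its right foot (about (195,322)), and its left lower corner at (245,268) is up off the bench. Next I swing that end forward.

Call:
{"method": "apply_moves", "body": {"targets": [[0,-0.001,-0.001,0,0.004,0,0.023],[0,0,-0.001,0,0.005,0,0.023],[0,-0.001,-0.001,0,0.004,0,0.023],[0,0,-0.001,0,0.005,0,0.022],[0,-0.001,-0.001,0,0.004,0,0.023],[0,-0.001,-0.001,0.001,0.005,0,0.023],[0,0,-0.001,0,0.004,0,0.023],[0,-0.001,-0.001,0,0.004,0,0.023],[0,0,-0.001,0,0.005,0,0.023],[0,-0.001,-0.001,0,0.004,0,0.023],[0,-0.001,-0.001,0,0.005,0,0.023],[0,0,-0.001,0,0.004,0,0.022],[0,0,0,0,0,0,0],[0,0,0,0,0,0,0],[0,0,0,0,0,0,0]]}}

```text
time_s: 5.9
tcp_pos: [0.5104, -0.2105, 0.164]
eef_rot: [180.0, 11.0, -111.0]
contact_force: [0.8, -1.1, -6.6]
gripper_width: 0.0559
gripper_force: 40.0
```

```bash
python3 - <<'E'
from plant import get_state, capture
import cv2
from h import *
s=get_state();print(s["tcp_pos"],s["eef_rot"],s["contact_force"],s["moment"])
c=capture("scene");np.savez("scene2.npz",**c);cv2.imwrite("pics/s2.png",cv2.resize(c["frame"][150:400,80:380,::-1],None,fx=2,fy=2))
E
```

```text
[ 0.51036293 -0.21048559  0.16401672] [ 179.97140016   10.95318842 -111.01952068] [ 0.78801375 -1.13077879 -6.63008473] [-1.40411266 -0.07309067 -0.06282469]
```

View pics/s2.png

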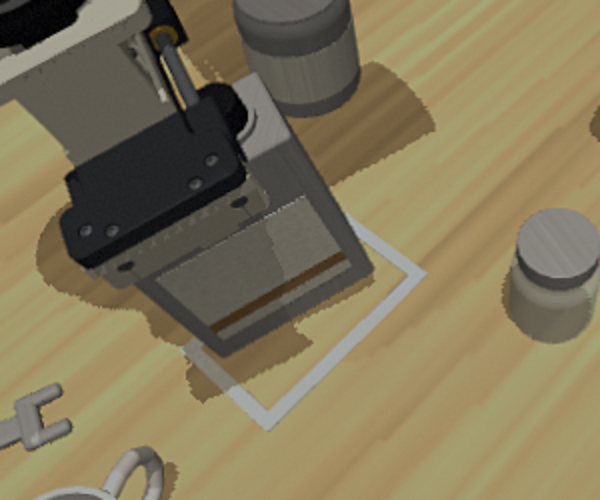

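The left end now lies well inside the frame, with its front lower corner at crop (372,270). The right front corner is at (225,355), near the right tape. I check these in metres.

```bash
python3 - <<'E'
from h import *
c=dict(np.load("scene2.npz"));P,G,ok=cloud(c)
def at(u,v,z):
    g=G[v,u];t=c["T"][:3,3];return np.round(t+(g-t)*(t[2]-z)/t[2],4)
print(at(192,327,0),at(266,285,.0225),"expect .525 -.248 / .5686 -.136")
E
```

```text
[ 0.5227 -0.2442  0.    ] [ 0.5652 -0.1399  0.0225] expect .525 -.248 / .5686 -.136
```

```bash
python3 - <<'E'
from plan import *
f=np.array([.498,-.239,0]); y=-21
p=[.5104,-.2105,.164]; r=rot(y,11)
t0=tinpose(-1,f,y,11);g=G(t0,p,r);print(g.g)
d=np.array([0,0,-.0015])
p,q=rows(p,r,[g.tcp(t) for t in seg(-1,(f,y,11),(f+d,y,0),7)],0,3)
o,qq=tinpose(-1,f+d,y,0); lf=o+qq.apply([0,.06,0]);print(lf,p)
p,q=rows(p,q,[g.tcp(t) for t in seg(1,(lf,y,0),(lf,y,-11),7)],0,3);print(p,q.as_euler('xyz',degrees=True))
E
```

```text
[0.00136291 0.00177299 0.15506209]
[[0,-0.004,0,0.002,0,0.017,0],[0,-0.004,0,0.002,0,0.018,0],[0,-0.005,0,0.002,0,0.017,0],[0,-0.004,0,0.002,0,0.018,0],[0,-0.004,0,0.002,0,0.017,0],[0,-0.004,0,0.002,0,0.018,0],[0,-0.004,0,0.002,0,0.017,0]]
[ 0.54100415 -0.12697035 -0.0015    ] [ 0.52126298 -0.18220096  0.15330715]
[[0,-0.005,0,-0.002,0,0.018,0],[0,-0.004,0,-0.001,0,0.017,0],[0,-0.004,0,-0.002,0,0.018,0],[0,-0.005,0,-0.001,0,0.017,0],[0,-0.004,0,-0.002,0,0.018,0],[0,-0.004,0,-0.001,0,0.017,0],[0,-0.004,0,-0.002,0,0.017,0]]
[ 0.53228725 -0.15348177  0.16186673] [ 180.    -10.96 -111.  ]
```

Call:
{"method": "apply_moves", "body": {"targets": [[0,-0.004,0,0.002,0,0.017,0],[0,-0.004,0,0.002,0,0.018,0],[0,-0.005,0,0.002,0,0.017,0],[0,-0.004,0,0.002,0,0.018,0],[0,-0.004,0,0.002,0,0.017,0],[0,-0.004,0,0.002,0,0.018,0],[0,-0.004,0,0.002,0,0.017,0],[0,0,0,0,0,0,0],[0,0,0,0,0,0,0]]}}

```text
time_s: 6.7
tcp_pos: [0.5215, -0.1827, 0.1558]
eef_rot: [-180.0, -0.1, -110.9]
contact_force: [-5.7, -1.6, 12.1]
gripper_width: 0.0553
gripper_force: 40.0
```

Call:
{"method": "apply_moves", "body": {"targets": [[0,-0.005,0,-0.002,0,0.018,0],[0,-0.004,0,-0.001,0,0.017,0],[0,-0.004,0,-0.002,0,0.018,0],[0,-0.005,0,-0.001,0,0.017,0],[0,-0.004,0,-0.002,0,0.018,0],[0,-0.004,0,-0.001,0,0.017,0],[0,-0.004,0,-0.002,0,0.017,0],[0,0,0,0,0,0,0],[0,0,0,0,0,0,0],[0,0,0,0,0,0,0]]}}

```text
time_s: 7.53
tcp_pos: [0.5326, -0.1541, 0.1641]
eef_rot: [-180.0, -11.1, -111.0]
contact_force: [-3.4, -1.3, 10.1]
gripper_width: 0.056
gripper_force: 40.0
```

```bash
python3 - <<'E'
from plant import get_state, capture
import cv2
from h import *
c=capture("scene");np.savez("scene3.npz",**c);cv2.imwrite("pics/s3.png",cv2.resize(c["frame"][150:400,80:380,::-1],None,fx=2,fy=2))
E
```

```text
(no output)
```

View pics/s3.png

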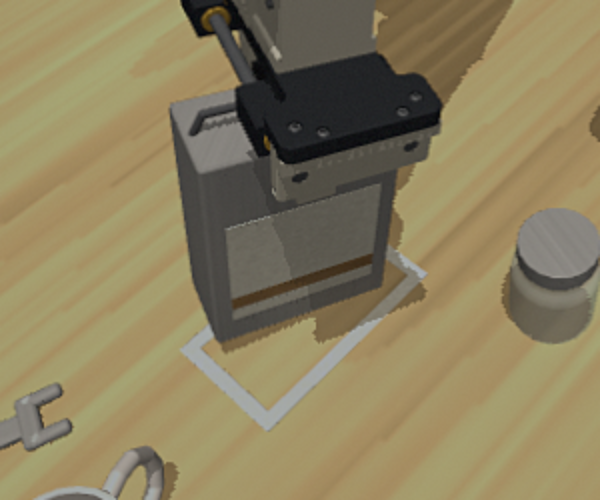

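The tin now stands on its left end, with the left front lower corner at crop (383,290). Its right end is raised, with that corner at (217,340).

```bash
python3 - <<'E'
from h import *
from plan import *
c=dict(np.load("scene3.npz"));P,G_,ok=cloud(c)
def at(u,v,z):
    g=G_[v,u];t=c["T"][:3,3];return np.round(t+(g-t)*(t[2]-z)/t[2],4)
a,b=at(271,295,0),at(188,320,.0229);print(a,b,np.degrees(np.arctan2(b[0]-a[0],a[1]-b[1])))
y=-21; q=R.from_euler('z',y,degrees=True)
print("left foot",a-q.apply([.028,0,0]))
# nominal
f=np.array([.541,-.1265,0]);p=[.5326,-.1541,.1626];r=rot(y,-11)
g=G(tinpose(1,f,y,-11),p,r);print(g.g)
f2=np.array([.5415,-.1255,0])
p,q=rows(p,r,[g.tcp(t) for t in seg(1,(f,y,-11),(f2,0,-11),10)],0,3);print(p)
p,q=rows(p,q,[g.tcp(t) for t in seg(1,(f2,0,-11),(f2,0,0),7)],0,3);print(p)
E
```

```text
[ 0.5709 -0.139   0.    ] [ 0.5237 -0.2447  0.0229] -24.0629989662289
left foot [ 0.54475975 -0.1289657   0.        ]
[0.00204888 0.00072606 0.15412165]
[[0,0,-0.001,0,0.004,0,-0.023],[0,0,-0.001,0,0.005,0,-0.023],[0,-0.001,-0.001,0,0.004,0,-0.023],[0,0,-0.001,0,0.005,0,-0.023],[0,0,-0.001,0,0.004,0,-0.023],[0,0,-0.001,0,0.005,0,-0.022],[0,0,-0.002,0,0.004,0,-0.023],[0,-0.001,-0.001,0,0.005,0,-0.023],[0,0,-0.001,0,0.004,0,-0.023],[0,0,-0.001,0,0.005,0,-0.023]]
[ 0.54372443 -0.15432203  0.16221845]
[[0,0.004,0,0.001,0,-0.017,0],[0,0.004,0,0.002,0,-0.018,0],[0,0.005,0,0.002,0,-0.017,0],[0,0.004,0,0.001,0,-0.018,0],[0,0.004,0,0.002,0,-0.017,0],[0,0.004,0,0.002,0,-0.018,0],[0,0.004,0,0.001,0,-0.017,0]]
[ 0.54373247 -0.18430641  0.15450056]
```

Call:
{"method": "apply_moves", "body": {"targets": [[0,0,-0.001,0,0.004,0,-0.023],[0,0,-0.001,0,0.005,0,-0.023],[0,-0.001,-0.001,0,0.004,0,-0.023],[0,0,-0.001,0,0.005,0,-0.023],[0,0,-0.001,0,0.004,0,-0.023],[0,0,-0.001,0,0.005,0,-0.022],[0,0,-0.002,0,0.004,0,-0.023],[0,-0.001,-0.001,0,0.005,0,-0.023],[0,0,-0.001,0,0.004,0,-0.023],[0,0,-0.001,0,0.005,0,-0.023],[0,0,0,0,0,0,0],[0,0,0,0,0,0,0],[0,0,0,0,0,0,0]]}}

```text
time_s: 8.67
tcp_pos: [0.5446, -0.1547, 0.1642]
eef_rot: [-179.8, -11.1, -90.1]
contact_force: [-1.5, -3.0, 9.7]
gripper_width: 0.0561
gripper_force: 40.0
```

```bash
python3 - <<'E'
from plant import get_state, capture
import cv2
from h import *
c=capture("scene");np.savez("scene4.npz",**c);cv2.imwrite("pics/s4.png",cv2.resize(c["frame"][150:400,80:380,::-1],None,fx=2,fy=2))
E
```

```text
(no output)
```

View pics/s4.png

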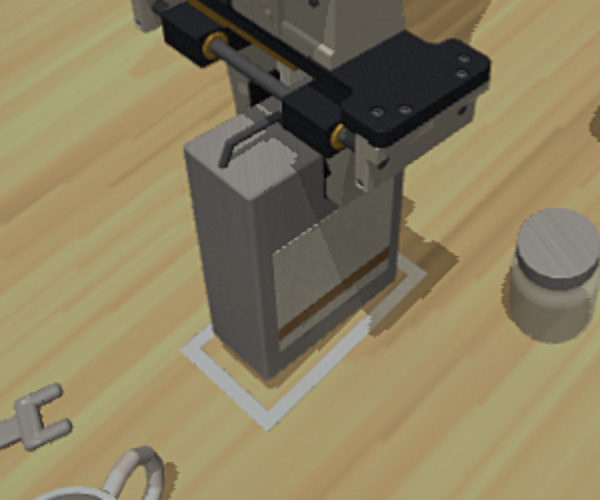

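The tin is square in the frame, with its right end still raised (lower corner at crop (270,375)). Now I set it down.

Call:
{"method": "apply_moves", "body": {"targets": [[0,0.004,0,0.001,0,-0.017,0],[0,0.004,0,0.002,0,-0.018,0],[0,0.005,0,0.002,0,-0.017,0],[0,0.004,0,0.001,0,-0.018,0],[0,0.004,0,0.002,0,-0.017,0],[0,0.004,0,0.001,0,-0.018,0],[0,0.004,0,0.001,0,-0.017,0],[0,0,0,0,0,0,0],[0,0,0,0,0,0,0]]}}

```text
time_s: 9.47
tcp_pos: [0.5441, -0.1844, 0.1558]
eef_rot: [-179.9, -0.0, -90.1]
contact_force: [0.4, -1.3, 0.9]
gripper_width: 0.0562
gripper_force: 40.0
```

```bash
python3 - <<'E'
from plant import capture
from h import *
c=capture("scene");np.savez("scene5.npz",**c);P,G,ok=cloud(c)
cv2.imwrite("pics/s5.png",cv2.resize(c["frame"][150:400,80:380,::-1],None,fx=2,fy=2))
# front label face
m=ok&(P[...,2]>.03)&(P[...,2]<.11)&(abs(P[...,0]-.57)<.02)&(abs(P[...,1]+.186)<.05);q=P[m]
A=np.c_[q[:,1],q[:,2],np.ones(len(q))];s=np.linalg.lstsq(A,q[:,0],rcond=None)[0];print(len(q),s,"x at mid",s@[-.186,0,1],"yaw",-np.degrees(s[0]))
m=ok&(P[...,2]>.03)&(P[...,2]<.11)&(abs(P[...,1]+.246)<.02)&(abs(P[...,0]-.541)<.02);q=P[m]
print(len(q),np.median(q[:,1]),np.linalg.lstsq(np.c_[q[:,0],q[:,2],np.ones(len(q))],q[:,1],rcond=None)[0])
E
```

```text
2242 [0.00996067 0.00095027 0.57467592] x at mid 0.5728232342024939 yaw -0.5707045370164865
330 -0.24453164486250503 [-0.01411249  0.00174325 -0.23710372]
```

View pics/s5.png

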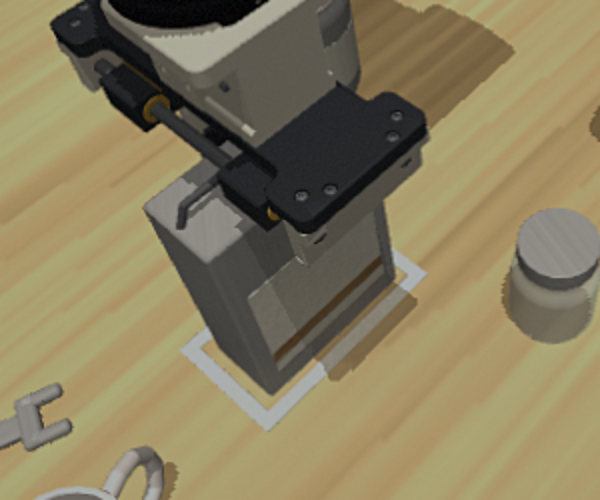

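The tin is upright inside the tape, about 4 mm from centre and under 1° off square. Releasing and rising.

Call:
{"method": "apply_moves", "body": {"targets": [[1,0,0,0,0,0,0],[1,0,0,0,0,0,0],[1,0,0,0,0,0,0],[1,0,0,0,0,0,0],[1,0,0,0,0,0,0],[1,0,0,0,0,0,0],[1,0,0,-0.01,0,0,0],[1,0,0,-0.02,0,0,0],[1,0,0,-0.03,0,0,0],[1,0,0,-0.03,0,0,0],[1,0,0,-0.03,0,0,0],[1,0,0,-0.02,0,0,0],[1,0,0,0,0,0,0],[1,0,0,0,0,0,0],[1,0,0,0,0,0,0]]}}

```text
time_s: 10.77
tcp_pos: [0.5431, -0.1837, 0.2951]
eef_rot: [-180.0, 0.0, -90.1]
contact_force: [-1.0, 0.7, -0.6]
gripper_width: 0.0879
gripper_force: 0.0
```

```bash
python3 - <<'E'
from plant import capture
from h import *
c=capture("scene");t=tin(c);print(rect(t[:,:2]),np.median(t[:,2]));g,p=frame(c);print(rect(g[:,:2]))
E
```

```text
(array([ 544.53521729, -184.93701172]), (119.98593139648438, 57.66886520385742), 89.26873779296875) 0.16977563831252612
(array([ 540.96691895, -184.96095276]), (154.33641052246094, 89.61531066894531), 89.82421875)
```

```bash
python3 -c "
from plant import close_job
print(close_job())"
```

```text
the job is handed in; nothing more can be done
None
```

The tall tin was walked into the tape frame, left end first and then right, and the job was handed in at about 11 s; it stands upright, released, about 4 mm from centre and about 1° off square by camera, and the hand-in returned no verdict.

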